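# Change a snap-in riveting die from its burnishing block to the hand press

### The job

The riveting die has been burnished and goes back into the hand press: pinch the two sprung tabs of its white cassette fully in so that both barbs let go, draw the cassette straight up out of the grey holding block without tearing at the catches, and press it down into the socket on the press's drawn-out die slide (either way round) until both tabs snap out under their catches and it stays locked in. Use a light hand: do not crush the tabs, do not force the cassette in either socket, and leave the other things on the table where they are.

Things in the scene. Friction and masses are not known exactly. Their poses are not given: they have to be found in the camera images.
- cassette: White acetal die cassette, 34 x 37 mm (x, y), 62 mm tall over the steel riveting die on top, 0.14 to 0.22 kg. Origin: centre of its underside, z up. Its foot (lower 21 mm, bottom edges rounded 2 mm) enters a socket. On its +y and -y sides are the two sprung tabs; below each tab's thumb pad a barb sticks out, its flat top 26 mm above the origin. It takes up to 25 N in a socket.
- pinch (a point): Point midway between the two thumb pads, 47.5 mm above the cassette's origin; axes as the cassette's. The ribbed pads are 18 mm wide (x), from 37 to 58 mm above the origin, outer faces 64 mm apart (along y) when out and 55 mm apart when fully in; squeezed in, they also carry the cassette.
- tab_a (a joint): Sprung tab on the cassette's +y side: 0 = out, grows as it is pushed in, stop at 0.0045 m. 5 N starts it, 12 N takes it to the stop; acetal, cracks if crushed at 65 N or more. Its barb is clear of a catch above 0.0025 m if the cassette is centred in the socket, above 0.0035 m anywhere in its play. The barb's sloped underside can also ride in over a catch.
- tab_b (a joint): The same tab on the cassette's -y side.
- block: Grey steel holding block bolted to the table, 66 x 96 mm, with lugs 122 mm along x, top face 22 mm above the table. Origin: centre of its underside, z up. The cassette starts snapped into it, standing on the socket floor, axes parallel.
- block_seat (a point): Centre of the holding block's socket floor, 6 mm above the table, axes as block. Socket 36 x 38.5 mm (x, y), 16 mm deep; on its +y and -y sides stand two hooked catches 22 mm wide, lips 26.5 mm from the centre, undersides 27 mm and tops 32 mm above the floor.
- press: Green lever hand press bolted to the table: base 130 x 400 mm, its two slide ways along y, C-frame 0.26 m tall (raised lever to 0.39 m), ram 190 mm towards +y. Origin: on the table below the loading point, z up. Between the ways runs the die slide with the die socket on it; drawn out by hand to load, it stands within 7 mm of the loading point along y, clamped there.
- loading (a point): Point on the press, 38 mm above the table, axes as press: where the centre of the die socket's hard floor is when the slide stands exactly at loading. The true socket is up to 7 mm off along +y or -y: its place is not measured, look or feel for it (rim edge, light touch). Across (x) and in height it is exact.
- ejector (a joint): Sprung steel pad in the socket floor: at 0 it stands 6 mm proud, pushing up with 2.5 N; 0.0035 m (4.6 N) where the cassette's barbs just pass under the catches, 0.006 m (6 N) with the cassette hard on the floor. Push it right down and stay down while the tabs go out; locked in, this reads 0.0035 and the cassette's underside is 2.5 mm above the floor. Barbs not under: it lifts the cassette again.
- rim (a point): The die socket on the slide, axes as the press's: 36 x 38.5 mm (x, y), 16 mm deep, flat rim 54 mm above the table; at its +y and -y ends hooked catches 22 mm wide, lips 26.5 mm from the centre, undersides 28.5 mm, tops 33.5 mm above the floor. This point: centre of the rim at exact loading, 16 mm above the loading point.
- cab: Bystander: half-built black locomotive cab without roof, 62 x 58 x 57 mm; origin: centre of its underside.
- crane: Bystander: yellow plastic rail crane, about 105 x 40 x 95 mm; origin: below the middle of its wagon, on the table.
- chimney: Bystander: turned nickel-silver chimney stack, 38 mm across the foot, 56 mm tall; origin: centre of its underside.
- burnisher: Bystander: burnisher with a turned wooden handle, about 190 mm long and 24 mm thick, lying along its x axis, handle to -x; origin: at the ferrule, on the table.
There are look-alikes about, which are no part of the job. Several things have the shape of the cassette; the one meant has the colours described above.

How it is judged (in metres and radians):
On the way, in this order (a step that is already met when the one before it is completed fails the run):
1. both tabs are pinched in while the cassette is still down in the holding block (value of joint each of tab_a, tab_b above 0.003 m and z of cassette in the frame of block_seat below 0.01 m), for 0.1 s.
2. the cassette is drawn up clear of the holding block (z of cassette in the frame of block_seat above 0.045 m and contact force between cassette and block below 0.1 N), for 0.1 s.
At the end, for the whole second after the job is handed in: The cassette is locked in the press's socket, upright, at rest, let go: underside under 4.2 mm above the socket floor, within 30 mm of the loading point, its y axis within 0.08 rad of the press's (either way round), ejector pad held down over 2 mm, both tabs out (under 1.5 mm in) (horizontal distance between cassette and loading below 0.03 m and z of cassette in the frame of loading below 0.0042 m and value of joint ejector above 0.002 m and angle between the y axis of cassette and the y axis of loading, either way round below 0.08 rad and angle between cassette's own z axis and vertical below 0.08 rad and value of joint each of tab_a, tab_b below 0.0015 m and linear speed of cassette below 0.02 m/s and contact force between the fingers and cassette below 0.1 N); the robot touches nothing.
It fails at once if the tabs are crushed (more than 130 N from the fingers on the cassette, both sides together) (contact force between the fingers and cassette above 130 N).
It fails at once if the cassette is forced in the holding block (more than 25 N between them) (contact force between cassette and block above 25 N).
It fails at once if the cassette is forced in the press (more than 30 N between them) (contact force between cassette and press above 30 N).
It fails at once if the cab, crane, chimney or burnisher is moved by more than 15 mm (distance of any of cab, crane, chimney, burnisher from where it was at the start of the episode above 0.015 m).
It also fails if it takes over 64 s, if anything falls off the work surface, if the arm or the gripper's body presses on something with over 40 N, if the wrist force passes 120 N, or if a joint passes its speed limit or range.

### The arm

A 7-joint arm with a two-finger parallel gripper is mounted at the origin on the work surface. World frame = base frame: x ahead of the robot, y to its left, z up, the work surface at z = 0. Lengths are in mm, angles in rad, forces in N, time in s.
With the tool pointing down it reaches from about 400 to 875 mm from the base axis. Payload 6.5 kg.
Tool frame: the origin (TCP) lies on the centre line of the jaws, within the pads' length; the fingertips stand bot.tip_extent ahead of it and the grasp point (between the pads) lies 2 mm behind it (bot.tip_extent is the distance from the TCP to the fingertips, in mm); z points along the fingers, y is the line along which they close (so a half turn about z gives the same grasp; the last joint's range is limited). The gripper opens to 88 mm and grips with 3 to 60 N. Pads are 18 mm wide; open, the fingers measure 123 mm over their backs; the gripper's body (75 mm by 187 mm) begins 45 mm behind the grasp point.
Start: joints at [-1.395, 0.536, -0.004, 1.538, 0.003, 1.067, -0.071], TCP at [155.638, 631.084, 255.716] pointing down, gripper open.
Joint ranges: [-2.7, 2.7], [-0.37, 2.16], [-1.27, 1.26], [0.24, 2.4], [-1.31, 4.45], [0.19, 1.91], [-2.76, 2.76]. Speed limits (rad/s): [2.39, 2.39, 3.14, 3.14, 3.14, 3.14, 3.14].

### API

Orientations are given as a rotation vector (axis times angle).
In Python, from plant import bot gives the robot as it stands.
- The arm moves only by the tool arm_command, never from a script. Its argument "rows" is a list of rows, each an object with "xyz": the shift along the tool's x, y, z in m, a list of three; "dr": the turn, a rotation vector about the tool's x, y, z in degrees, a list of three; "jaw": the finger opening in m, from 0 to 0.0881. A call has 1 to 5 rows; each row shifts and turns the commanded pose from where the row before left it, along the tool's axes as they then stand; what a row does not reach is not made up. A row lasts 1/10 s, in which the tool goes at most 50 mm and 8.59 degrees, less where a joint would pass 70% of its speed; a pose out of reach is approached as far as the arm can. A call with a gripper value outside its range is refused whole. The fingers move at their own pace and stop on an object; the grip force is fixed at half the most. Time passes only in rows, so rows that do not move let the fingers close. It gives the time, the measured TCP pose, the force, the opening and the grip force at its end, in the units of the state.
- bot.get_obs(): the state, without advancing time (a new reading comes with each control period).
- bot.read_camera(name): name is "scene" or "top"; returns a dict with "color" (384x512x3 uint8, red, green, blue), "intrinsics" (3x3 intrinsics, pixels), "eye" and "attitude" of the camera in the world. Camera axes: x right, y up, looking along -z (the intrinsics and any distortion apply to the point x, -y, -z); pixel columns grow to the right and rows downward; lengths in mm; the calibration is good to about 2 mm. A picture is of the moment at which its call begins. There is no depth.
- bot.close_job(): hands the job in; it is judged then, once.
The state is a dict: "t": time; "qpos": joint angles; "qd": joint speeds; "effort": joint torques, N m; "ee_pos": TCP position; "ee_rot": TCP orientation; "contact_force": force on the tool from outside, world axes, zero at the start; "ft_torque": the same for the moment, N m; "width": finger opening in mm; "gripper_force": force on a finger pad.
Only numpy, scipy, OpenCV 4.12 (cv2) and the standard library are available. Lean on these libraries where they do the work, as an engineer would, in place of code of your own. Each camera call takes 0.05 s, during which the arm holds its last target. There are 200 camera calls.

## Working session

There is one attempt and no reset: what is moved stays moved. The work goes in short steps, Python scripts to look and compute and a tool call to move; the robot and the scene stay as the last step left them, time stands still between calls to the robot, and variables do not carry over. Pictures are saved under pics/ and viewed, at most 10 in all, crops included, and the job is handed in when it is done.

Besides the shell and the picture viewer there is one more tool, called by a JSON object that holds its "fn" and its "kwargs". arm_command: Moves the arm, as the interface text tells. Its arguments: {"type":"object","properties":{"rows":{"type":"array","items":{"type":"object","properties":{"xyz":{"type":"array","items":{"type":"number"}},"dr":{"type":"array","items":{"type":"number"}},"jaw":{"type":"number"}}}}},"required":["rows"]}

```bash
ls; mkdir -p pics
python3 - <<'E'
from plant import bot
import cv2
o=bot.get_obs()
print({k:(v if not hasattr(v,'round') else v) for k,v in o.items()}, bot.tip_extent)
for n in("scene","top"):
    c=bot.read_camera(n); cv2.imwrite(f"pics/{n}0.png",c["color"][...,::-1]); print(n,c["intrinsics"],c["eye"],c["attitude"],[k for k in c])
E
```

```text
pics
{'t': 0.0, 'qpos': array([-1.39523665,  0.5372088 , -0.00444963,  1.53882164,  0.00261842,
        1.06727685, -0.07117356]), 'qd': array([ 1.63359296e-03,  6.54644738e-04, -1.89205391e-03,  3.77844752e-04,
       -2.08936661e-04, -7.84245679e-05, -2.30960979e-04]), 'effort': array([ 2.87271232e-04, -5.70986438e+01,  9.91117805e-01, -2.51605225e+01,
       -5.61565999e-02,  1.79142714e-02,  1.61411035e-04]), 'ee_pos': array([155.49457071, 630.54962622, 254.83138379]), 'ee_rot': array([-3.78640544e-01, -3.11861909e+00,  2.68200582e-03]), 'contact_force': array([-0.53472125,  1.17288081, -0.59212017]), 'ft_torque': array([-0.0105931 , -0.00257216,  0.01993705]), 'gripper_force': 0.0, 'width': 88.1908967723093} 17.0
scene [[466.7996815    0.         253.13981555]
 [  0.         466.7996815  195.59782106]
 [  0.           0.           1.        ]] [1271.26948076 -114.25901165  885.55968051] [0.54652949 0.54980708 1.51837202] ['color', 'intrinsics', 'eye', 'attitude']
top [[363.60096578   0.         260.01202731]
 [  0.         363.60096578 184.15729456]
 [  0.           0.           1.        ]] [ 478.71409368 -109.58413104  902.80846243] [ 0.06178961 -0.12815024 -1.54146366] ['color', 'intrinsics', 'eye', 'attitude']
```

View pics/scene0.png

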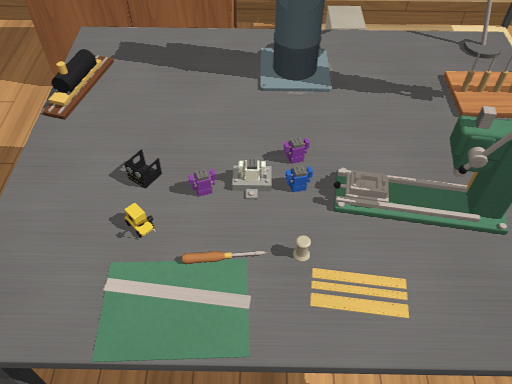

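View pics/top0.png

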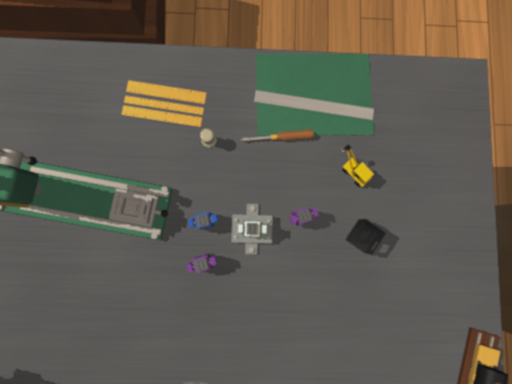

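Candidates for the cassette are white in the grey block at scene (253,172) / top (252,229), purple at scene (203,182) and (296,150), and blue at scene (299,178). I choose the white one in the grey block. Next is a close crop of it and of the slide.

```bash
cat > h.py <<'E'
import numpy as np, cv2
from scipy.spatial.transform import Rotation as R
def proj(c,P):
    A=R.from_rotvec(c["attitude"]).as_matrix(); q=(np.atleast_2d(P)-c["eye"])@A
    q=q*[1,-1,-1]; k=c["intrinsics"]; return (q[:,:2]/q[:,2:])*[k[0,0],k[1,1]]+k[:2,2]
def unproj(c,uv,z):
    k=c["intrinsics"]; uv=np.atleast_2d(uv).astype(float)
    d=np.c_[(uv-k[:2,2])/[k[0,0],k[1,1]],np.ones(len(uv))]*[1,-1,-1]
    d=d@R.from_rotvec(c["attitude"]).as_matrix().T
    z=np.broadcast_to(z,len(uv)); return c["eye"]+d*((z-c["eye"][2])/d[:,2])[:,None]
def tile(img,u,v,w,h,s,g=10):
    t=cv2.resize(img[v:v+h,u:u+w],None,fx=s,fy=s,interpolation=cv2.INTER_CUBIC)
    for a in range(-(-u//g)*g,u+w,g):
        x=int((a-u+.5)*s); cv2.line(t,(x,0),(x,5),(0,255,255),1); cv2.putText(t,str(a),(x-10,16),0,.35,(0,255,255),1)
    for a in range(-(-v//g)*g,v+h,g):
        y=int((a-v+.5)*s); cv2.line(t,(0,y),(5,y),(0,255,255),1); cv2.putText(t,str(a),(7,y+4),0,.35,(0,255,255),1)
    return t
E
python3 - <<'E'
from h import *
T=cv2.imread("pics/top0.png");S=cv2.imread("pics/scene0.png")
a=np.vstack([np.hstack([tile(T,220,200,66,50,6),tile(S,220,150,66,50,6)]),np.hstack([tile(T,105,180,66,50,6),tile(S,330,160,66,50,6)])])
cv2.imwrite("pics/c1.png",a)
E
```

```text
(no output)
```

View pics/c1.png

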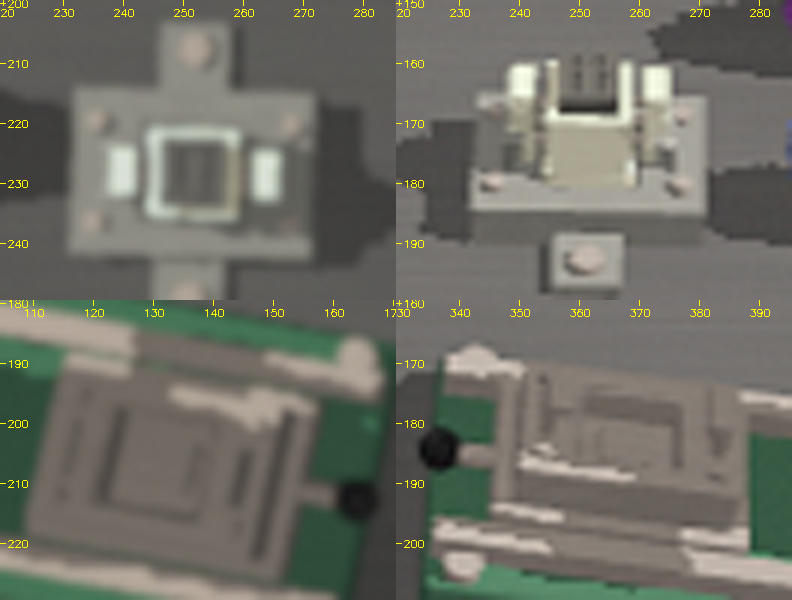

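The crop confirms the white cassette in the grey block: tab tops are at top px (239.8,228) and (264,228.5), with tabs along the image horizontal. The slide socket is at about top px (131,204). I'll enlarge the slide with more contrast to measure it.

Run:
```python
from h import *
from plant import bot
def en(n,k=6):
    a=np.mean([bot.read_camera(n)["color"][...,::-1].astype(float) for _ in range(k)],0); return a
T=en("top");S=en("scene");np.save("T.npy",T);np.save("S.npy",S)
def st(a,u,v,w,h):
    b=a[v:v+h,u:u+w].mean(2);lo,hi=np.percentile(b,[3,93]);o=np.clip((a-lo)/(hi-lo),0,1)*255;return o.astype(np.uint8)
a=np.hstack([tile(st(T,105,185,50,42),105,185,50,60,8,5),tile(st(S,340,165,50,42),340,165,50,60,8,5)])
cv2.imwrite("pics/c2.png",a)
```

```text
(no output)
```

View pics/c2.png

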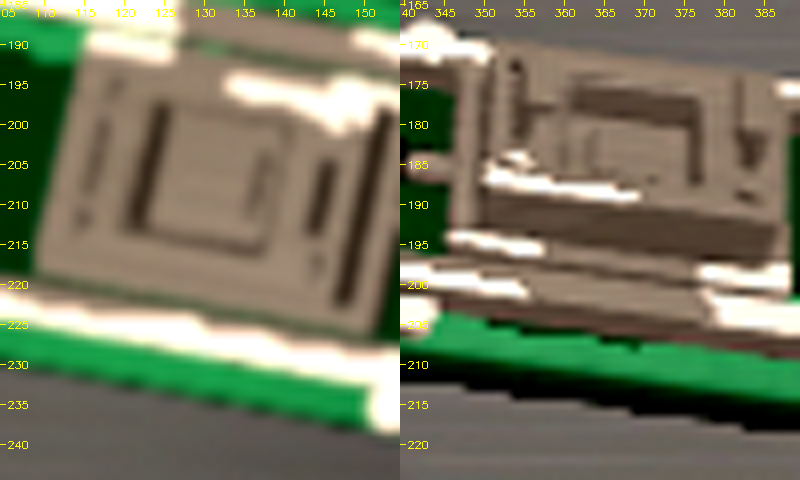

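The enlarged crop shows the socket opening at rim height. In the top view its corners are about (124.3,197), (141.1,199.8), (137.4,216.4) and (119.8,213.5). In the scene view they are about (361,175.5), (377.4,177), (376.6,187.9) and (359.5,185.7).

```bash
cat >> h.py <<'E'
from scipy.optimize import least_squares
def cams(bot): return {n:bot.read_camera(n) for n in("top","scene")}
def fit(obs,p0):
    # obs: list of (cam, local pts Nx3 (z world), uv Nx2)
    def w(p,L):
        c,s=np.cos(p[2]),np.sin(p[2]); return np.c_[p[0]+c*L[:,0]-s*L[:,1],p[1]+s*L[:,0]+c*L[:,1],L[:,2]]
    f=lambda p:np.concatenate([(proj(c,w(p,np.array(L,float)))-uv).ravel() for c,L,uv in obs])
    r=least_squares(f,p0,x_scale=[10,10,.1]); return r.x,r.fun.reshape(-1,2).round(1)
def rect(a,b,z): return [[a/2,b/2,z],[a/2,-b/2,z],[-a/2,-b/2,z],[-a/2,b/2,z]]
E
python3 - <<'E'
from h import *
from plant import bot
C=cams(bot);t,s=C["top"],C["scene"]
# order: +x+y, +x-y, -x-y, -x+y ; top: right=-y, up=+x -> TL,TR,BR,BL ; scene: right=+y, down=+x -> BR,BL,TL,TR
bt=np.array([[231.5,214.2],[272,215.3],[271.3,242.8],[230.8,241.2]]);bs=np.array([[271.2,184.8],[232,184.7],[232.8,165.3],[271.2,165.7]])
kt=np.array([[124.25,197],[141.1,199.75],[137.4,216.4],[119.75,213.5]]);ks=np.array([[376.6,187.9],[359.5,185.7],[361,175.5],[377.4,177]])
for nm,o in dict(block=[(t,rect(66,96,22),bt),(s,rect(66,96,22),bs)],sock=[(t,rect(36,38.5,54),kt),(s,rect(36,38.5,54),ks)]).items():
    for k in ([0],[1],[0,1]):
        x,r=fit([o[i] for i in k],[500,0,0]); print(nm,k,x.round(3),r.tolist())
print("pads",unproj(t,[[239.8,228],[264,228.5]],64))
print("ways",unproj(t,[[30,163],[170,187]],20),)
for q in ([478.,100,200],):print(q)
E
```

```text
block [0] [ 4.79176e+02 -1.27682e+02 -6.00000e-03] [[0.5, -0.3], [-0.3, -0.1], [-0.3, -0.0], [0.1, 0.4]]
block [1] [ 4.78093e+02 -1.27702e+02  8.00000e-03] [[-0.1, 0.2], [0.2, -0.1], [0.4, -0.0], [-0.5, -0.1]]
block [0, 1] [ 478.818 -127.689   -0.   ] [[0.4, -0.0], [-0.4, -0.1], [-0.2, 0.0], [0.2, 0.7], [-0.2, 0.6], [0.1, 0.0], [0.5, 0.1], [-0.4, 0.2]]
sock [0] [ 5.21848e+02  1.52134e+02 -1.55000e-01] [[-0.1, 0.5], [-0.5, 0.7], [-0.2, -0.5], [0.8, -0.7]]
sock [1] [ 5.22763e+02  1.52404e+02 -1.87000e-01] [[-0.1, 0.4], [0.5, 0.1], [-0.1, -0.7], [-0.4, 0.2]]
sock [0, 1] [ 5.22179e+02  1.52310e+02 -1.68000e-01] [[-0.1, 0.2], [-0.5, 0.7], [-0.4, -0.6], [0.7, -0.9], [-0.0, 0.1], [0.6, 0.0], [-0.3, -0.8], [-0.6, -0.1]]
pads [[ 479.21468959 -100.17607392   64.        ]
 [ 479.42887177 -155.61172496   64.        ]]
ways [[621.65830544 407.3267545   20.        ]
 [573.56139407  71.94935311  20.        ]]
[478.0, 100, 200]
```

{"fn": "arm_command", "kwargs": {"rows": [{"xyz": [0,0,0],"dr": [0,0,-6.9],"jaw": 0.088},{"xyz": [0,0,0],"dr": [0,0,-6.9],"jaw": 0.088},{"xyz": [-0.0227,-0.0437,0],"dr": [0,0,0],"jaw": 0.088},{"xyz": [-0.0227,-0.0437,0],"dr": [0,0,0],"jaw": 0.088},{"xyz": [-0.0227,-0.0437,0],"dr": [0,0,0],"jaw": 0.088}]}}

```text
t: 1.3
ee_pos: [224.3, 498.4, 255.6]
ee_rot: [0.001, 3.141, 0.0]
contact_force: [0.3, -0.3, 0.7]
width: 87.6
gripper_force: 0.0
```

{"fn": "arm_command", "kwargs": {"rows": [{"xyz": [-0.0227,-0.0437,0],"dr": [0,0,0],"jaw": 0.088},{"xyz": [-0.0227,-0.0437,0],"dr": [0,0,0],"jaw": 0.088},{"xyz": [-0.0227,-0.0437,0],"dr": [0,0,0],"jaw": 0.088},{"xyz": [-0.0227,-0.0437,0],"dr": [0,0,0],"jaw": 0.088},{"xyz": [-0.0227,-0.0437,0],"dr": [0,0,0],"jaw": 0.088}]}}

```text
t: 1.8
ee_pos: [337.6, 279.6, 256.1]
ee_rot: [0.001, 3.141, 0.001]
contact_force: [0.9, -0.7, 0.3]
width: 88.5
gripper_force: 0.0
```

{"fn": "arm_command", "kwargs": {"rows": [{"xyz": [-0.0225,-0.0433,0]},{"xyz": [-0.0225,-0.0433,0]},{"xyz": [-0.0225,-0.0433,0]},{"xyz": [-0.0123,-0.0463,0]},{"xyz": [-0.0123,-0.0463,0]}]}}

```text
$.rows[0]: bad value
```

{"fn": "arm_command", "kwargs": {"rows": [{"xyz": [-0.0123,-0.0463,0]},{"xyz": [-0.0123,-0.0463,0]},{"xyz": [-0.0123,-0.0463,0.02]},{"xyz": [-0.0123,-0.0463,0.02]},{"xyz": [0,0,0.03]}]}}

```text
$.rows[0]: bad value
```

{"fn": "arm_command", "kwargs": {"rows": [{"xyz": [0,0,0.03]},{"xyz": [0,0,0.03]},{"xyz": [0,0,0]}]}}

```text
$.rows[0]: bad value
```

Run:
```python
from h import *
from plant import bot
C=cams(bot)
for i in range(3): o=bot.get_obs(); print(o["ee_pos"].round(2),o["ee_rot"].round(4),o["contact_force"].round(2),o["width"])
T=C["top"]["color"][...,::-1];S=C["scene"]["color"][...,::-1]
cv2.imwrite("pics/c3.png",np.hstack([tile(T,205,190,100,80,4),tile(S,210,110,100,80,4)]))
for n in C: print(n,proj(C[n],[[479,-127.7,22],[479,-127.7-44,110],[479,-127.7+44,110]]).round(1).tolist())
```

```text
[339.75 275.43 255.89] [ 0.0166  3.1406 -0.0032] [-0.15  0.03  0.58] 87.88457587698869
[339.75 275.43 255.89] [ 0.0166  3.1406 -0.0032] [-0.15  0.03  0.58] 87.88457587698869
[339.75 275.43 255.89] [ 0.0166  3.1406 -0.0032] [-0.15  0.03  0.58] 87.88457587698869
top [[251.5, 228.4], [272.6, 228.9], [231.9, 227.9]]
scene [[251.8, 175.2], [233.3, 149.8], [270.5, 150.3]]
```

View pics/c3.png

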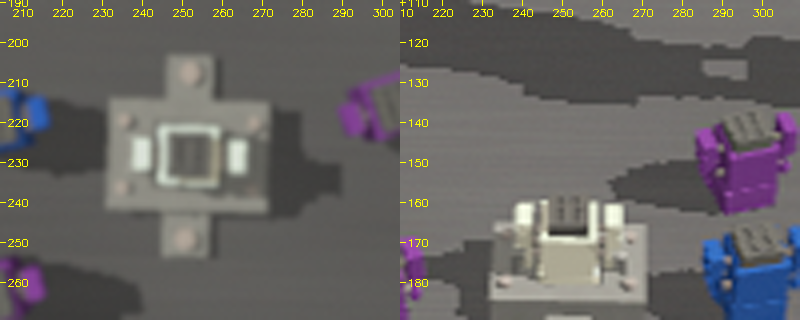

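The rows were refused because they left out fields, so the picture only shows the untouched block, with its top face centred near top (252,228).

{"fn": "arm_command", "kwargs": {"rows": [{"xyz": [-0.0225,-0.0433,0],"dr": [0,0,0],"jaw": 0.088},{"xyz": [-0.0225,-0.0433,0],"dr": [0,0,0],"jaw": 0.088},{"xyz": [-0.0225,-0.0433,0],"dr": [0,0,0],"jaw": 0.088},{"xyz": [-0.0123,-0.0463,0],"dr": [0,0,0],"jaw": 0.088},{"xyz": [-0.0123,-0.0463,0],"dr": [0,0,0],"jaw": 0.088}]}}

```text
t: 2.4
ee_pos: [429.5, 57.6, 256.1]
ee_rot: [0.0, 3.141, 0.001]
contact_force: [1.5, 1.0, -0.2]
width: 88.0
gripper_force: 0.0
```

{"fn": "arm_command", "kwargs": {"rows": [{"xyz": [-0.0123,-0.0463,0],"dr": [0,0,0],"jaw": 0.088},{"xyz": [-0.0123,-0.0463,0],"dr": [0,0,0],"jaw": 0.088},{"xyz": [-0.0123,-0.0463,0.02],"dr": [0,0,0],"jaw": 0.088},{"xyz": [-0.0123,-0.0463,0.02],"dr": [0,0,0],"jaw": 0.088},{"xyz": [0,0,0.03],"dr": [0,0,0],"jaw": 0.088}]}}

```text
t: 2.9
ee_pos: [479.4, -129.4, 188.0]
ee_rot: [0.013, 3.136, -0.006]
contact_force: [0.0, 0.8, -1.0]
width: 87.9
gripper_force: 0.0
```

{"fn": "arm_command", "kwargs": {"rows": [{"xyz": [0,0,0.03],"dr": [0,0,0],"jaw": 0.088},{"xyz": [0,0,0.03],"dr": [0,0,0],"jaw": 0.088},{"xyz": [0,0,0],"dr": [0,0,0],"jaw": 0.088},{"xyz": [0,0,0],"dr": [0,0,0],"jaw": 0.088}]}}

```text
t: 3.3
ee_pos: [477.2, -122.7, 127.5]
ee_rot: [-0.001, -3.141, -0.0]
contact_force: [-0.0, 0.2, -0.2]
width: 87.9
gripper_force: 0.0
```

Run:
```python
from h import *
from plant import bot
for i in range(4):
    C=cams(bot); o=bot.get_obs(); print(o["t"],o["ee_pos"].round(2),o["ee_rot"].round(4),o["contact_force"].round(2),o["width"])
T=C["top"]["color"][...,::-1];S=C["scene"]["color"][...,::-1]
cv2.imwrite("pics/c4.png",np.hstack([tile(T,205,190,100,80,4),tile(S,210,110,100,80,4)]))
```

```text
3.4 [ 478.23 -123.07  128.71] [ 8.000e-04  3.139e+00 -4.000e-04] [ 0.39 -0.07  0.54] 88.21619343308367
3.5 [ 478.1  -123.08  128.67] [ 9.0000e-04  3.1388e+00 -3.0000e-04] [-0.18 -0.17 -0.21] 87.98599739549115
3.6 [ 477.73 -123.05  128.29] [ 1.1000e-03  3.1395e+00 -1.0000e-04] [ 0.44  0.62 -0.35] 88.05481853379578
3.7 [ 477.37 -123.05  127.86] [ 1.2000e-03  3.1403e+00 -1.0000e-04] [-0.28 -0.24  0.12] 87.77069959294975
```

View pics/c4.png

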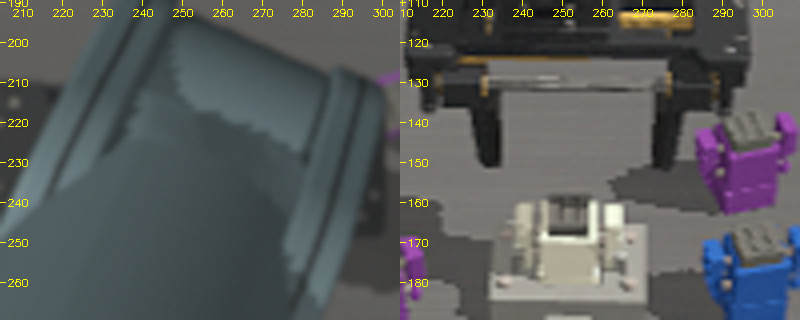

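Scene view: finger inner edges at u≈235 and 274, midpoint 254.1. The projection of the measured TCP gives 253.9, so camera and arm agree to about 0.5 mm. I shift -4.8 mm in y and +1.3 mm in x, then go down.

{"fn": "arm_command", "kwargs": {"rows": [{"xyz": [-0.0013,-0.0048,0.02],"dr": [0,0,0],"jaw": 0.088},{"xyz": [0,0,0.02],"dr": [0,0,0],"jaw": 0.088},{"xyz": [0,0,0.012],"dr": [0,0,0],"jaw": 0.088},{"xyz": [0,0,0],"dr": [0,0,0],"jaw": 0.088},{"xyz": [0,0,0],"dr": [0,0,0],"jaw": 0.088}]}}

```text
t: 4.2
ee_pos: [478.4, -128.0, 75.5]
ee_rot: [0.002, 3.142, -0.0]
contact_force: [0.2, 0.3, -0.1]
width: 87.6
gripper_force: 0.0
```

```bash
cat > s.py <<'E'
from h import *
from plant import bot
O=[]
for i in range(4): bot.read_camera("scene"); O.append(bot.get_obs())
m=lambda k:np.mean([o[k] for o in O],0).round(4)
r=R.from_rotvec(O[-1]["ee_rot"]).as_matrix()
print(O[-1]["t"],*[(k,m(k)) for k in("ee_pos","contact_force","ft_torque","width","gripper_force")]); print(r.round(3).tolist())
E
python3 s.py
```

```text
4.4 ('ee_pos', array([ 478.7943, -127.9874,   75.9315])) ('contact_force', array([ 0.039 ,  0.035 , -0.0751])) ('ft_torque', array([0.0197, 0.0066, 0.0132])) ('width', np.float64(87.8504)) ('gripper_force', np.float64(0.0))
[[-1.0, 0.001, 0.001], [0.001, 1.0, -0.0], [-0.001, -0.0, -1.0]]
```

Going down 16 mm to TCP z≈60 and closing in stages.

{"fn": "arm_command", "kwargs": {"rows": [{"xyz": [0,0,0.008],"dr": [0,0,0],"jaw": 0.08},{"xyz": [0,0,0.008],"dr": [0,0,0],"jaw": 0.074},{"xyz": [0,0,0],"dr": [0,0,0],"jaw": 0.07},{"xyz": [0,0,0],"dr": [0,0,0],"jaw": 0.067},{"xyz": [0,0,0],"dr": [0,0,0],"jaw": 0.067}]}}

```text
t: 4.9
ee_pos: [478.3, -128.0, 59.2]
ee_rot: [-0.002, -3.142, 0.0]
contact_force: [0.4, 0.7, -0.0]
width: 67.2
gripper_force: 0.0
```

{"fn": "arm_command", "kwargs": {"rows": [{"xyz": [0,0,0],"dr": [0,0,0],"jaw": 0.065},{"xyz": [0,0,0],"dr": [0,0,0],"jaw": 0.064},{"xyz": [0,0,0],"dr": [0,0,0],"jaw": 0.063}]}}

```text
t: 5.2
ee_pos: [478.4, -127.9, 59.4]
ee_rot: [0.001, 3.141, 0.0]
contact_force: [-0.1, -0.1, 1.4]
width: 63.0
gripper_force: 5.4
```

```bash
python3 s.py
```

```text
5.4 ('ee_pos', array([ 478.3862, -127.9094,   59.395 ])) ('contact_force', array([-0.4038,  0.3197,  2.719 ])) ('ft_torque', array([0.0912, 0.0955, 0.0057])) ('width', np.float64(63.18)) ('gripper_force', np.float64(5.4161))
[[-1.0, 0.001, 0.0], [0.001, 1.0, -0.0], [-0.0, -0.0, -1.0]]
```

{"fn": "arm_command", "kwargs": {"rows": [{"xyz": [0,0,0],"dr": [0,0,0],"jaw": 0.061},{"xyz": [0,0,0],"dr": [0,0,0],"jaw": 0.059},{"xyz": [0,0,0],"dr": [0,0,0],"jaw": 0.057},{"xyz": [0,0,0],"dr": [0,0,0],"jaw": 0.057}]}}

```text
t: 5.8
ee_pos: [478.4, -127.9, 59.4]
ee_rot: [0.001, 3.141, 0.0]
contact_force: [-1.1, 0.1, 6.4]
width: 57.3
gripper_force: 9.7
```

{"fn": "arm_command", "kwargs": {"rows": [{"xyz": [0,0,0],"dr": [0,0,0],"jaw": 0.055},{"xyz": [0,0,0],"dr": [0,0,0],"jaw": 0.052},{"xyz": [0,0,0],"dr": [0,0,0],"jaw": 0.05},{"xyz": [0,0,0],"dr": [0,0,0],"jaw": 0.05},{"xyz": [0,0,0],"dr": [0,0,0],"jaw": 0.05}]}}

```text
t: 6.3
ee_pos: [478.7, -128.0, 59.9]
ee_rot: [0.002, 3.141, 0.0]
contact_force: [-1.0, 0.6, 10.6]
width: 52.6
gripper_force: 30.0
```

```bash
python3 s.py
```

```text
6.5 ('ee_pos', array([ 478.6633, -127.9864,   59.8545])) ('contact_force', array([-1.6139,  0.5953, 10.7528])) ('ft_torque', array([ 0.1812,  0.4271, -0.0091])) ('width', np.float64(52.6008)) ('gripper_force', np.float64(30.0019))
[[-1.0, 0.001, 0.001], [0.001, 1.0, 0.0], [-0.001, 0.0, -1.0]]
```

{"fn": "arm_command", "kwargs": {"rows": [{"xyz": [0,0,-0.001],"dr": [0,0,0],"jaw": 0.05},{"xyz": [0,0,-0.001],"dr": [0,0,0],"jaw": 0.05},{"xyz": [0,0,-0.001],"dr": [0,0,0],"jaw": 0.05}]}}

```text
t: 6.8
ee_pos: [477.9, -127.8, 61.9]
ee_rot: [-0.001, -3.141, -0.0]
contact_force: [-0.1, -0.2, -2.3]
width: 52.1
gripper_force: 30.0
```

{"fn": "arm_command", "kwargs": {"rows": [{"xyz": [0,0,-0.001],"dr": [0,0,0],"jaw": 0.05},{"xyz": [0,0,-0.001],"dr": [0,0,0],"jaw": 0.05},{"xyz": [0,0,-0.001],"dr": [0,0,0],"jaw": 0.05}]}}

```text
t: 7.1
ee_pos: [478.2, -127.9, 65.2]
ee_rot: [-0.001, -3.141, 0.0]
contact_force: [0.8, 0.1, -2.1]
width: 52.4
gripper_force: 30.0
```

```bash
python3 s.py
```

```text
7.3 ('ee_pos', array([ 478.2817, -127.9113,   65.2763])) ('contact_force', array([-0.435 ,  0.2708, -2.2878])) ('ft_torque', array([ 0.0072, -0.0082,  0.0074])) ('width', np.float64(52.4002)) ('gripper_force', np.float64(29.9996))
[[-1.0, 0.001, 0.0], [0.001, 1.0, -0.0], [-0.0, -0.0, -1.0]]
```

{"fn": "arm_command", "kwargs": {"rows": [{"xyz": [0,0,-0.004],"dr": [0,0,0],"jaw": 0.05},{"xyz": [0,0,-0.008],"dr": [0,0,0],"jaw": 0.05},{"xyz": [0,0,-0.015],"dr": [0,0,0],"jaw": 0.05},{"xyz": [0,0,-0.02],"dr": [0,0,0],"jaw": 0.05},{"xyz": [0,0,-0.03],"dr": [0,0,0],"jaw": 0.05}]}}

```text
t: 7.8
ee_pos: [477.3, -127.7, 142.6]
ee_rot: [-0.002, -3.139, -0.0]
contact_force: [0.1, 0.7, -1.8]
width: 52.2
gripper_force: 30.0
```

{"fn": "arm_command", "kwargs": {"rows": [{"xyz": [0,0,-0.03],"dr": [0,0,0],"jaw": 0.05},{"xyz": [0,0,-0.03],"dr": [0,0,0],"jaw": 0.05},{"xyz": [0,0,0],"dr": [0,0,0],"jaw": 0.05}]}}

```text
t: 8.1
ee_pos: [480.6, -128.6, 206.2]
ee_rot: [0.002, 3.134, -0.001]
contact_force: [0.4, 0.0, -1.7]
width: 52.4
gripper_force: 30.0
```

```bash
python3 s.py
python3 - <<'E'
from h import *
from plant import bot
C=cams(bot);T=np.load("T.npy");t=C["top"];s=C["scene"]
# yaw of press from its long base edges in the saved average images
for nm,c,A,roi in(("top",t,T,(0,155,180,90)),("scene",s,np.load("S.npy"),(330,165,180,70))):
    u,v,w,h=roi; e=cv2.createLineSegmentDetector().detect(A[v:v+h,u:u+w].mean(2).astype(np.uint8))[0][:,0]
    for l in e:
        if np.hypot(l[2]-l[0],l[3]-l[1])<45: continue
        p=unproj(c,l.reshape(2,2)+[u,v],20); d=p[1]-p[0]; d*=np.sign(d[1]); print(nm,(l+[u,v,u,v]).round(1),"yaw",round(-np.arctan2(d[0],d[1]),4))
E
```

```text
8.3 ('ee_pos', array([ 478.2305, -127.7693,  202.5037])) ('contact_force', array([-0.1069, -0.2064, -2.2031])) ('ft_torque', array([0.0332, 0.0267, 0.011 ])) ('width', np.float64(52.3775)) ('gripper_force', np.float64(29.9996))
[[-1.0, 0.001, -0.002], [0.001, 1.0, 0.0], [0.002, 0.0, -1.0]]
top [127.8 183.6  28.3 164.8] yaw -0.1606
top [ 51.  209.5   3.  202.7] yaw -0.1156
top [ 54.4 176.6 122.9 189.5] yaw -0.1596
top [109.3 221.1  62.8 210.7] yaw -0.1942
top [ 79.5 220.  150.5 232.7] yaw -0.1533
scene [478.1 214.2 380.7 201.1] yaw -0.1565
scene [378.2 204.9 479.5 218.6] yaw -0.1565
scene [334.5 207.  458.3 224.2] yaw -0.1594
scene [499.3 233.9 330.4 210.7] yaw -0.1557
scene [386.8 178.6 464.8 189.1] yaw -0.1643
```

{"fn": "arm_command", "kwargs": {"rows": [{"xyz": [-0.0073,0.0467,0],"dr": [0,0,0],"jaw": 0.05},{"xyz": [-0.0073,0.0467,0],"dr": [0,0,0],"jaw": 0.05},{"xyz": [-0.0073,0.0467,0],"dr": [0,0,0],"jaw": 0.05},{"xyz": [-0.0073,0.0467,0],"dr": [0,0,0],"jaw": 0.05},{"xyz": [-0.0073,0.0467,0],"dr": [0,0,0],"jaw": 0.05}]}}

```text
t: 8.9
ee_pos: [514.5, 107.3, 201.3]
ee_rot: [-0.002, -3.14, 0.001]
contact_force: [0.9, -1.0, -2.3]
width: 52.1
gripper_force: 30.0
```

{"fn": "arm_command", "kwargs": {"rows": [{"xyz": [-0.0073,0.0467,0],"dr": [0,0,0],"jaw": 0.05},{"xyz": [0,0,0.02],"dr": [0,0,4.5],"jaw": 0.05},{"xyz": [0,0,0.02],"dr": [0,0,4.5],"jaw": 0.05},{"xyz": [0,0,0.02],"dr": [0,0,0],"jaw": 0.05},{"xyz": [0,0,0],"dr": [0,0,0],"jaw": 0.05}]}}

```text
t: 9.4
ee_pos: [519.8, 151.6, 139.0]
ee_rot: [-0.247, -3.126, 0.005]
contact_force: [0.6, -1.9, -2.3]
width: 52.5
gripper_force: 30.0
```

```bash
python3 s.py; python3 s.py
python3 - <<'E'
from h import *
from plant import bot
S=np.mean([bot.read_camera("scene")["color"][...,::-1].astype(float) for _ in range(4)],0)
np.save("S2.npy",S); T=bot.read_camera("top")["color"][...,::-1]
cv2.imwrite("pics/c5.png",np.hstack([tile(np.clip(S*1.5,0,255).astype(np.uint8),330,125,66,85,7),tile(T,90,170,80,85,4)[:595] if 0 else cv2.copyMakeBorder(tile(T,90,170,80,85,4),0,255,0,0,0)]))
E
```

```text
9.6 ('ee_pos', array([522.0892, 151.977 , 141.9287])) ('contact_force', array([ 0.0744,  0.1111, -1.4825])) ('ft_torque', array([-0.0073, -0.0252,  0.0128])) ('width', np.float64(52.2081)) ('gripper_force', np.float64(29.9996))
[[-0.988, 0.158, 0.001], [0.158, 0.988, 0.0], [-0.001, 0.001, -1.0]]
9.8 ('ee_pos', array([522.8846, 152.3516, 143.0602])) ('contact_force', array([ 0.2271,  0.3282, -1.8272])) ('ft_torque', array([-0.0284,  0.0124, -0.0049])) ('width', np.float64(52.1624)) ('gripper_force', np.float64(29.9997))
[[-0.988, 0.157, 0.001], [0.157, 0.988, 0.001], [-0.001, 0.001, -1.0]]
```

View pics/c5.png

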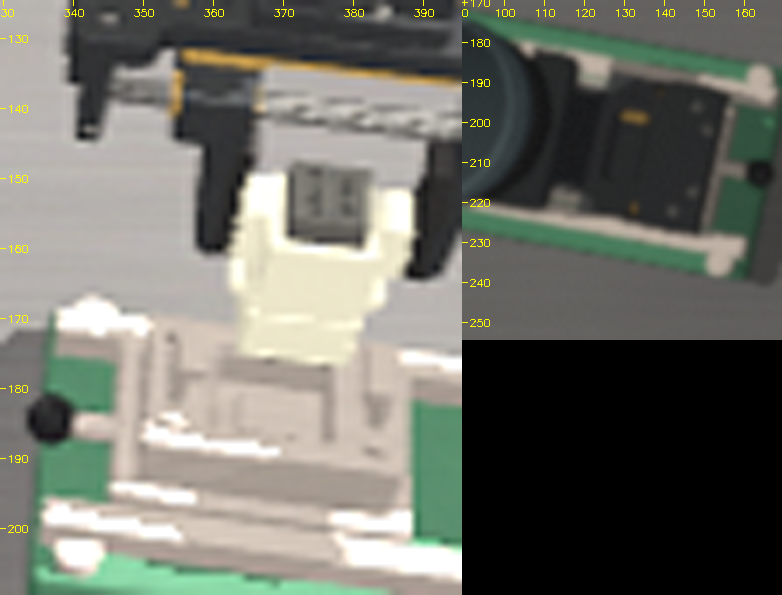

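The held cassette hangs above the socket. Its near bottom corners are at about scene (363.9,174.1) and (379.8,176.2), and the opening stays at (361..377, 175..188). I'll check the held cassette against the TCP and refine the socket with the yaw fixed.

Run:
```python
from h import *
from plant import bot
C=cams(bot);t,s=C["top"],C["scene"];o=bot.get_obs();print(o["ee_pos"].round(1))
y=-.158;Rz=np.array([[np.cos(y),-np.sin(y)],[np.sin(y),np.cos(y)]])
def W(c,L): L=np.array(L,float); return np.c_[L[:,:2]@Rz.T+c,L[:,2]]
e=np.array([522.9,152.3])
print("pred bottom near corners",proj(s,W(e,[[17,-18.5,89.4],[17,18.5,89.4]])).round(1).tolist())
print("pred die/pads top",proj(s,W(e,[[0,-27.5,147.4],[0,27.5,147.4]])).round(1).tolist())
kt=np.array([[124.25,197],[141.1,199.75],[137.4,216.4],[119.75,213.5]]);ks=np.array([[376.6,187.9],[359.5,185.7],[361,175.5],[377.4,177]])
L=rect(36,38.5,54)
f=lambda p:np.concatenate([(proj(t,W(p,L))-kt).ravel(),(proj(s,W(p,L))-ks).ravel()])
print(least_squares(f,[522,152]).x)
# slide + ways + opening overlays for a look
c=[522.2,152.3]
A=np.load("T.npy");B=np.load("S2.npy");out=[]
for cam,I,(u,v,w,h) in((t,A,(105,185,50,50)),(s,B,(340,130,50,70))):
    k=8;im=cv2.resize(np.clip(I*1.6,0,255).astype(np.uint8)[v:v+h,u:u+w],None,fx=k,fy=k,interpolation=cv2.INTER_CUBIC)
    def dr(P,col): cv2.polylines(im,[np.int32(np.round((proj(cam,P)-[u,v]+.5)*k))],True,col,1)
    dr(W(c,rect(36,38.5,54)),(0,0,255)); dr(W(c,rect(22,53,71.5)),(255,255,0))
    if cam is s: dr(W(e,rect(34,37,89.4)),(255,0,255)); dr(W(e,rect(18,55,147.4)),(255,0,255))
    out.append(cv2.copyMakeBorder(im,0,560-im.shape[0],0,0,0))
cv2.imwrite("pics/c6.png",np.hstack(out))
```

```text
[522.3 152.3 142.3]
pred bottom near corners [[363.3, 175.6], [379.5, 177.8]]
pred die/pads top [[364.2, 152.1], [389.1, 155.2]]
[522.17861393 152.30969806]
```

View pics/c6.png

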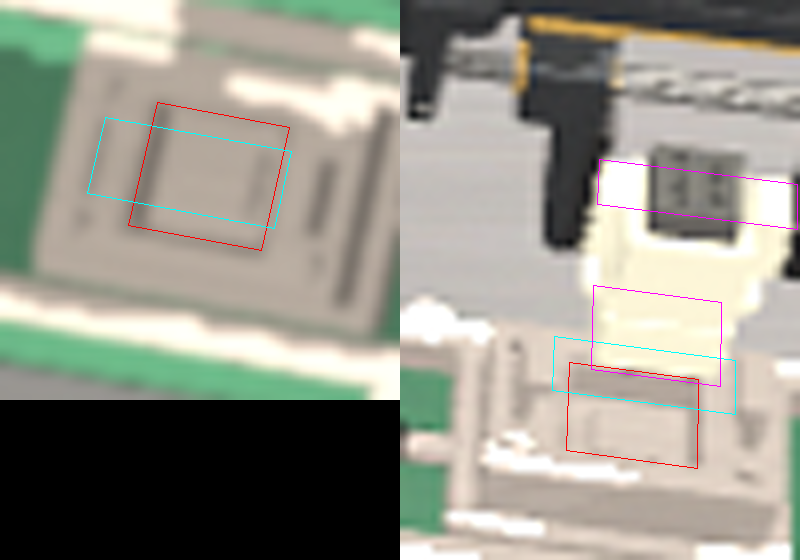

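The overlays agree within about 1 px. I'll sharpen the rim's +y and -x edges with rectified intensity profiles.

Run:
```python
from h import *
from plant import bot
C=cams(bot);y=-.158;Rz=np.array([[np.cos(y),-np.sin(y)],[np.sin(y),np.cos(y)]])
for n,f in(("top","T.npy"),("scene","S.npy")):
    I=np.load(f).mean(2).astype(np.float32)
    def samp(xs,ys,z=54):
        X,Y=np.meshgrid(xs,ys,indexing="ij");P=np.c_[np.c_[X.ravel(),Y.ravel()]@Rz.T+[522.2,152.3],np.full(X.size,z)]
        q=proj(C[n],P).astype(np.float32).reshape(*X.shape,2);return cv2.remap(I,q[...,0],q[...,1],cv2.INTER_CUBIC)
    a=np.arange(-34,35,1.)
    print(n,"along y",list(zip(a.astype(int).tolist(),samp(np.arange(-8,9.),a).mean(0).round().astype(int).tolist())))
    print(n,"along x",list(zip(a[8:-8].astype(int).tolist(),samp(a,np.arange(-10,11.)).mean(1).round().astype(int).tolist()[8:-8])))
    print(n,"catch top y z71.5",samp(np.arange(-8,9.),a,71.5).mean(0).round().astype(int).tolist())
```

```text
top along y [(-34, 78), (-33, 76), (-32, 79), (-31, 86), (-30, 93), (-29, 100), (-28, 104), (-27, 107), (-26, 108), (-25, 108), (-24, 107), (-23, 106), (-22, 103), (-21, 101), (-20, 100), (-19, 99), (-18, 99), (-17, 98), (-16, 96), (-15, 94), (-14, 94), (-13, 96), (-12, 100), (-11, 103), (-10, 105), (-9, 106), (-8, 107), (-7, 106), (-6, 106), (-5, 106), (-4, 106), (-3, 106), (-2, 106), (-1, 106), (0, 106), (1, 106), (2, 106), (3, 106), (4, 106), (5, 106), (6, 106), (7, 106), (8, 106), (9, 106), (10, 106), (11, 105), (12, 102), (13, 98), (14, 91), (15, 83), (16, 77), (17, 74), (18, 76), (19, 82), (20, 88), (21, 94), (22, 99), (23, 101), (24, 103), (25, 105), (26, 105), (27, 105), (28, 103), (29, 101), (30, 97), (31, 94), (32, 92), (33, 93), (34, 96)]
top along x [(-26, 108), (-25, 108), (-24, 108), (-23, 107), (-22, 104), (-21, 99), (-20, 95), (-19, 94), (-18, 95), (-17, 99), (-16, 103), (-15, 106), (-14, 107), (-13, 108), (-12, 108), (-11, 108), (-10, 107), (-9, 107), (-8, 106), (-7, 106), (-6, 106), (-5, 106), (-4, 107), (-3, 107), (-2, 107), (-1, 107), (0, 106), (1, 106), (2, 105),
[... 1651 characters left out ...]
(-4, 116), (-3, 122), (-2, 125), (-1, 125), (0, 125), (1, 124), (2, 124), (3, 124), (4, 125), (5, 125), (6, 125), (7, 124), (8, 124), (9, 123), (10, 123), (11, 123), (12, 124), (13, 124), (14, 123), (15, 121), (16, 118), (17, 117), (18, 116), (19, 117), (20, 120), (21, 126), (22, 135), (23, 148), (24, 160), (25, 165), (26, 159)]
scene catch top y z71.5 [116, 122, 126, 125, 125, 126, 126, 126, 125, 123, 123, 120, 118, 115, 111, 109, 108, 108, 109, 109, 109, 109, 110, 110, 110, 110, 110, 111, 111, 111, 111, 110, 110, 110, 110, 110, 111, 111, 111, 110, 110, 109, 109, 109, 110, 110, 110, 109, 109, 111, 114, 119, 123, 126, 126, 124, 125, 125, 123, 121, 116, 111, 110, 114, 122, 125, 125, 124, 124]
```

{"fn": "arm_command", "kwargs": {"rows": [{"xyz": [0.001,0.0005,0.01],"dr": [0,0,0],"jaw": 0.05},{"xyz": [0,0,0.01],"dr": [0,0,0],"jaw": 0.05},{"xyz": [0,0,0.006],"dr": [0,0,0],"jaw": 0.05},{"xyz": [0,0,0],"dr": [0,0,0],"jaw": 0.05},{"xyz": [0,0,0],"dr": [0,0,0],"jaw": 0.05}]}}

```text
t: 10.75
ee_pos: [521.3, 152.8, 115.9]
ee_rot: [-0.248, -3.131, 0.001]
contact_force: [1.0, 0.7, -1.6]
width: 52.1
gripper_force: 30.0
```

```bash
cat >> s.py <<'E'
p=m("ee_pos")[:2]-[522.2,152.3]; F=m("contact_force")[:2]; a=np.array([[.9875,-.1573],[.1573,.9875]])
print("press-frame offset",(a@p).round(2),"force",(a@F).round(2))
E
python3 s.py
```

```text
10.95 ('ee_pos', array([521.6414, 152.9177, 116.401 ])) ('contact_force', array([ 0.0274,  0.4473, -1.3343])) ('ft_torque', array([0.0272, 0.0021, 0.0024])) ('width', np.float64(52.1465)) ('gripper_force', np.float64(29.9996))
[[-0.988, 0.157, 0.001], [0.157, 0.988, 0.0], [-0.001, 0.0, -1.0]]
press-frame offset [-0.65  0.52] force [-0.04  0.45]
```

{"fn": "arm_command", "kwargs": {"rows": [{"xyz": [0,0,0.002],"dr": [0,0,0],"jaw": 0.05},{"xyz": [0,0,0.002],"dr": [0,0,0],"jaw": 0.05},{"xyz": [0,0,0.001],"dr": [0,0,0],"jaw": 0.05}]}}

```text
t: 11.25
ee_pos: [521.3, 152.9, 111.0]
ee_rot: [-0.248, -3.132, 0.0]
contact_force: [-0.7, 0.0, -1.9]
width: 52.2
gripper_force: 30.0
```

{"fn": "arm_command", "kwargs": {"rows": [{"xyz": [0,0,0.0007],"dr": [0,0,0],"jaw": 0.05},{"xyz": [0,0,0.0007],"dr": [0,0,0],"jaw": 0.05}]}}

```text
t: 11.45
ee_pos: [521.4, 152.9, 109.7]
ee_rot: [0.248, 3.132, -0.0]
contact_force: [0.4, 0.2, -1.3]
width: 52.4
gripper_force: 30.0
```

{"fn": "arm_command", "kwargs": {"rows": [{"xyz": [0,0,0.001],"dr": [0,0,0],"jaw": 0.05},{"xyz": [0,0,0.0005],"dr": [0,0,0],"jaw": 0.05}]}}

```text
t: 11.65
ee_pos: [521.4, 152.9, 108.2]
ee_rot: [-0.248, -3.132, 0.0]
contact_force: [-0.9, -0.1, -1.9]
width: 52.0
gripper_force: 30.0
```

{"fn": "arm_command", "kwargs": {"rows": [{"xyz": [0,0,0.0005],"dr": [0,0,0],"jaw": 0.05},{"xyz": [0,0,0.0005],"dr": [0,0,0],"jaw": 0.05}]}}

```text
t: 11.85
ee_pos: [521.4, 152.9, 107.3]
ee_rot: [0.248, 3.132, -0.0]
contact_force: [1.1, 1.0, -2.3]
width: 52.2
gripper_force: 30.0
```

{"fn": "arm_command", "kwargs": {"rows": [{"xyz": [0,0,0.0005],"dr": [0,0,0],"jaw": 0.05},{"xyz": [0,0,0.0005],"dr": [0,0,0],"jaw": 0.05}]}}

```text
t: 12.05
ee_pos: [521.4, 152.9, 106.3]
ee_rot: [0.248, 3.132, 0.0]
contact_force: [-0.1, -0.0, -2.8]
width: 52.5
gripper_force: 30.0
```

{"fn": "arm_command", "kwargs": {"rows": [{"xyz": [0,0,0.0005],"dr": [0,0,0],"jaw": 0.05},{"xyz": [0,0,0.0005],"dr": [0,0,0],"jaw": 0.05}]}}

```text
t: 12.25
ee_pos: [521.4, 152.9, 105.3]
ee_rot: [0.248, 3.132, -0.0]
contact_force: [0.4, 0.8, -1.7]
width: 52.2
gripper_force: 30.0
```

{"fn": "arm_command", "kwargs": {"rows": [{"xyz": [0,0,0.0005],"dr": [0,0,0],"jaw": 0.05},{"xyz": [0,0,0.0005],"dr": [0,0,0],"jaw": 0.05}]}}

```text
t: 12.45
ee_pos: [521.4, 152.9, 104.3]
ee_rot: [0.248, 3.132, -0.0]
contact_force: [-0.4, 1.0, -1.3]
width: 52.6
gripper_force: 30.0
```

```bash
python3 s.py
```

```text
12.65 ('ee_pos', array([521.3734, 152.9036, 104.2424])) ('contact_force', array([ 0.3596, -0.0825, -1.9533])) ('ft_torque', array([ 0.0044, -0.0003, -0.0006])) ('width', np.float64(52.4463)) ('gripper_force', np.float64(29.9997))
[[-0.988, 0.157, 0.0], [0.157, 0.988, -0.0], [-0.0, -0.0, -1.0]]
press-frame offset [-0.91  0.47] force [ 0.37 -0.02]
```

{"fn": "arm_command", "kwargs": {"rows": [{"xyz": [0,0,0.0005],"dr": [0,0,0],"jaw": 0.05},{"xyz": [0,0,0.0005],"dr": [0,0,0],"jaw": 0.05}]}}

```text
t: 12.85
ee_pos: [521.4, 152.9, 103.3]
ee_rot: [0.248, 3.132, 0.0]
contact_force: [-1.4, 0.9, -1.5]
width: 52.1
gripper_force: 30.0
```

{"fn": "arm_command", "kwargs": {"rows": [{"xyz": [0,0,0.0005],"dr": [0,0,0],"jaw": 0.05},{"xyz": [0,0,0.0005],"dr": [0,0,0],"jaw": 0.05}]}}

```text
t: 13.05
ee_pos: [521.4, 152.9, 102.3]
ee_rot: [0.248, 3.132, 0.0]
contact_force: [-0.2, 0.5, -1.0]
width: 52.4
gripper_force: 30.0
```

{"fn": "arm_command", "kwargs": {"rows": [{"xyz": [0,0,0.0005],"dr": [0,0,0],"jaw": 0.05},{"xyz": [0,0,0.0005],"dr": [0,0,0],"jaw": 0.05}]}}

```text
t: 13.25
ee_pos: [521.4, 152.9, 101.3]
ee_rot: [0.248, 3.132, -0.0]
contact_force: [-0.3, 0.4, -2.3]
width: 52.4
gripper_force: 30.0
```

{"fn": "arm_command", "kwargs": {"rows": [{"xyz": [0,0,0.0005],"dr": [0,0,0],"jaw": 0.05},{"xyz": [0,0,0.0005],"dr": [0,0,0],"jaw": 0.05}]}}

```text
t: 13.45
ee_pos: [521.4, 152.9, 100.3]
ee_rot: [0.248, 3.132, 0.0]
contact_force: [0.5, 0.1, -1.6]
width: 52.8
gripper_force: 30.0
```

```bash
python3 s.py
```

```text
13.65 ('ee_pos', array([521.3625, 152.9025, 100.2484])) ('contact_force', array([-0.3712, -0.0535, -1.948 ])) ('ft_torque', array([ 0.0149, -0.0136, -0.0051])) ('width', np.float64(52.3033)) ('gripper_force', np.float64(29.9996))
[[-0.988, 0.157, 0.0], [0.157, 0.988, -0.0], [-0.0, 0.0, -1.0]]
press-frame offset [-0.92  0.46] force [-0.36 -0.11]
```

{"fn": "arm_command", "kwargs": {"rows": [{"xyz": [0,0,0.0008],"dr": [0,0,0],"jaw": 0.05},{"xyz": [0,0,0.0008],"dr": [0,0,0],"jaw": 0.05},{"xyz": [0,0,0],"dr": [0,0,0],"jaw": 0.05}]}}

```text
t: 13.95
ee_pos: [521.3, 152.9, 98.6]
ee_rot: [-0.248, -3.132, 0.0]
contact_force: [1.1, -0.8, -2.3]
width: 52.5
gripper_force: 30.0
```

{"fn": "arm_command", "kwargs": {"rows": [{"xyz": [0,0,0.0008],"dr": [0,0,0],"jaw": 0.05},{"xyz": [0,0,0.0008],"dr": [0,0,0],"jaw": 0.05},{"xyz": [0,0,0],"dr": [0,0,0],"jaw": 0.05}]}}

```text
t: 14.25
ee_pos: [521.5, 152.9, 97.2]
ee_rot: [0.248, 3.132, 0.0]
contact_force: [-0.4, -0.5, 0.8]
width: 52.4
gripper_force: 30.0
```

{"fn": "arm_command", "kwargs": {"rows": [{"xyz": [0,0,0.0008],"dr": [0,0,0],"jaw": 0.05},{"xyz": [0,0,0.0008],"dr": [0,0,0],"jaw": 0.05},{"xyz": [0,0,0],"dr": [0,0,0],"jaw": 0.05}]}}

```text
t: 14.55
ee_pos: [521.6, 153.0, 95.6]
ee_rot: [0.248, 3.131, 0.0]
contact_force: [0.3, -0.2, 2.0]
width: 52.0
gripper_force: 30.0
```

{"fn": "arm_command", "kwargs": {"rows": [{"xyz": [0,0,0.0008],"dr": [0,0,0],"jaw": 0.05},{"xyz": [0,0,0.0008],"dr": [0,0,0],"jaw": 0.05},{"xyz": [0,0,0],"dr": [0,0,0],"jaw": 0.05}]}}

```text
t: 14.85
ee_pos: [521.6, 153.0, 93.9]
ee_rot: [0.248, 3.131, 0.0]
contact_force: [0.3, 0.2, 2.3]
width: 52.4
gripper_force: 30.0
```

```bash
python3 s.py
```

```text
15.05 ('ee_pos', array([521.5663, 152.9677,  93.9942])) ('contact_force', array([-0.0326,  0.0498,  2.4452])) ('ft_torque', array([-0.0096, -0.028 ,  0.0003])) ('width', np.float64(52.4038)) ('gripper_force', np.float64(30.0005))
[[-0.988, 0.157, 0.0], [0.157, 0.988, 0.0], [-0.0, 0.0, -1.0]]
press-frame offset [-0.73  0.56] force [-0.04  0.04]
```

{"fn": "arm_command", "kwargs": {"rows": [{"xyz": [0,0,0.0008],"dr": [0,0,0],"jaw": 0.05},{"xyz": [0,0,0.0007],"dr": [0,0,0],"jaw": 0.05},{"xyz": [0,0,0],"dr": [0,0,0],"jaw": 0.05}]}}

```text
t: 15.35
ee_pos: [521.5, 153.0, 92.4]
ee_rot: [0.248, 3.132, 0.0]
contact_force: [-0.2, -0.5, 4.1]
width: 52.2
gripper_force: 30.0
```

{"fn": "arm_command", "kwargs": {"rows": [{"xyz": [0,0,0.0005],"dr": [0,0,0],"jaw": 0.05},{"xyz": [0,0,0],"dr": [0,0,0],"jaw": 0.05}]}}

```text
t: 15.55
ee_pos: [521.5, 153.0, 92.0]
ee_rot: [0.248, 3.131, 0.0]
contact_force: [-0.2, 0.3, 4.0]
width: 51.9
gripper_force: 30.0
```

{"fn": "arm_command", "kwargs": {"rows": [{"xyz": [0,0,0.0004],"dr": [0,0,0],"jaw": 0.05},{"xyz": [0,0,0],"dr": [0,0,0],"jaw": 0.05}]}}

```text
t: 15.75
ee_pos: [521.6, 153.0, 91.9]
ee_rot: [0.248, 3.131, 0.0]
contact_force: [-1.7, 0.1, 7.2]
width: 52.4
gripper_force: 30.0
```

```bash
python3 s.py
```

```text
15.95 ('ee_pos', array([521.6026, 152.9607,  91.91  ])) ('contact_force', array([-0.7658,  0.0168,  8.02  ])) ('ft_torque', array([-0.0564,  0.1862, -0.0047])) ('width', np.float64(52.4852)) ('gripper_force', np.float64(30.0013))
[[-0.988, 0.157, 0.0], [0.157, 0.988, 0.0], [-0.0, 0.0, -1.0]]
press-frame offset [-0.69  0.56] force [-0.76 -0.1 ]
```

{"fn": "arm_command", "kwargs": {"rows": [{"xyz": [0,0,0.0003],"dr": [0,0,0],"jaw": 0.05},{"xyz": [0,0,0],"dr": [0,0,0],"jaw": 0.055},{"xyz": [0,0,0],"dr": [0,0,0],"jaw": 0.057}]}}

```text
t: 16.25
ee_pos: [521.6, 153.0, 91.4]
ee_rot: [0.248, 3.131, 0.0]
contact_force: [-0.4, 0.3, 6.1]
width: 57.0
gripper_force: 9.7
```

{"fn": "arm_command", "kwargs": {"rows": [{"xyz": [0,0,0],"dr": [0,0,0],"jaw": 0.059},{"xyz": [0,0,0],"dr": [0,0,0],"jaw": 0.059}]}}

```text
t: 16.45
ee_pos: [521.6, 153.0, 91.4]
ee_rot: [0.248, 3.131, 0.0]
contact_force: [-0.5, -0.3, 6.4]
width: 59.2
gripper_force: 8.3
```

{"fn": "arm_command", "kwargs": {"rows": [{"xyz": [0,0,0.0004],"dr": [0,0,0],"jaw": 0.06},{"xyz": [0,0,0.0002],"dr": [0,0,0],"jaw": 0.061},{"xyz": [0,0,0.0002],"dr": [0,0,0],"jaw": 0.062},{"xyz": [0,0,0],"dr": [0,0,0],"jaw": 0.063}]}}

```text
t: 16.85
ee_pos: [521.6, 152.9, 90.5]
ee_rot: [0.248, 3.131, 0.0]
contact_force: [0.6, -0.2, 4.7]
width: 63.4
gripper_force: 5.5
```

```bash
python3 s.py
```

```text
17.05 ('ee_pos', array([521.587 , 152.9432,  90.4998])) ('contact_force', array([ 0.6961, -0.1854,  4.9717])) ('ft_torque', array([ 0.0175, -0.0787,  0.0123])) ('width', np.float64(63.0931)) ('gripper_force', np.float64(5.4587))
[[-0.988, 0.157, 0.0], [0.157, 0.988, 0.0], [-0.0, 0.0, -1.0]]
press-frame offset [-0.71  0.54] force [ 0.72 -0.07]
```

{"fn": "arm_command", "kwargs": {"rows": [{"xyz": [0,0,0],"dr": [0,0,0],"jaw": 0.065},{"xyz": [0,0,0],"dr": [0,0,0],"jaw": 0.075},{"xyz": [0,0,0],"dr": [0,0,0],"jaw": 0.082},{"xyz": [0,0,0],"dr": [0,0,0],"jaw": 0.085},{"xyz": [0,0,0],"dr": [0,0,0],"jaw": 0.085}]}}

```text
t: 17.55
ee_pos: [521.2, 152.9, 90.2]
ee_rot: [-0.248, -3.131, 0.0]
contact_force: [-0.7, 0.5, 0.3]
width: 84.9
gripper_force: 0.0
```

{"fn": "arm_command", "kwargs": {"rows": [{"xyz": [0,0,-0.01],"dr": [0,0,0],"jaw": 0.085},{"xyz": [0,0,-0.02],"dr": [0,0,0],"jaw": 0.085},{"xyz": [0,0,-0.03],"dr": [0,0,0],"jaw": 0.085},{"xyz": [0,0,-0.03],"dr": [0,0,0],"jaw": 0.085},{"xyz": [0,0,0],"dr": [0,0,0],"jaw": 0.085}]}}

```text
t: 18.05
ee_pos: [523.9, 153.5, 184.7]
ee_rot: [0.248, 3.125, 0.005]
contact_force: [1.0, 0.8, 0.2]
width: 85.0
gripper_force: 0.0
```

```bash
python3 s.py
python3 - <<'E'
from h import *
from plant import bot
c=bot.read_camera("scene");S=c["color"][...,::-1]
y=-.158;Rz=np.array([[np.cos(y),-np.sin(y)],[np.sin(y),np.cos(y)]])
L=np.array(rect(18,64,98.5)+rect(34,37,94));P=np.c_[L[:,:2]@Rz.T+[521.6,152.9],L[:,2]]
print(proj(c,P).round(1).tolist())
P[:,2]+=3.5; print("if unlocked (up 3.5)",proj(c,P).round(1).tolist()[:4])
cv2.imwrite("pics/c7.png",tile(S,325,130,80,70,9))
E
```

```text
18.25 ('ee_pos', array([521.5821, 153.0539, 181.0911])) ('contact_force', array([-0.5228, -0.0789, -0.3637])) ('ft_torque', array([ 0.0051,  0.0121, -0.0157])) ('width', np.float64(85.0784)) ('gripper_force', np.float64(0.0))
[[-0.988, 0.157, -0.001], [0.157, 0.988, -0.0], [0.001, -0.001, -1.0]]
press-frame offset [-0.73  0.65] force [-0.5  -0.16]
[[386.5, 172.9], [358.4, 169.3], [358.7, 163.8], [386.5, 167.3], [380.1, 176.0], [363.9, 173.9], [364.2, 163.4], [380.2, 165.5]]
if unlocked (up 3.5) [[386.8, 171.9], [358.7, 168.3], [358.9, 162.7], [386.8, 166.3]]
```

View pics/c7.png

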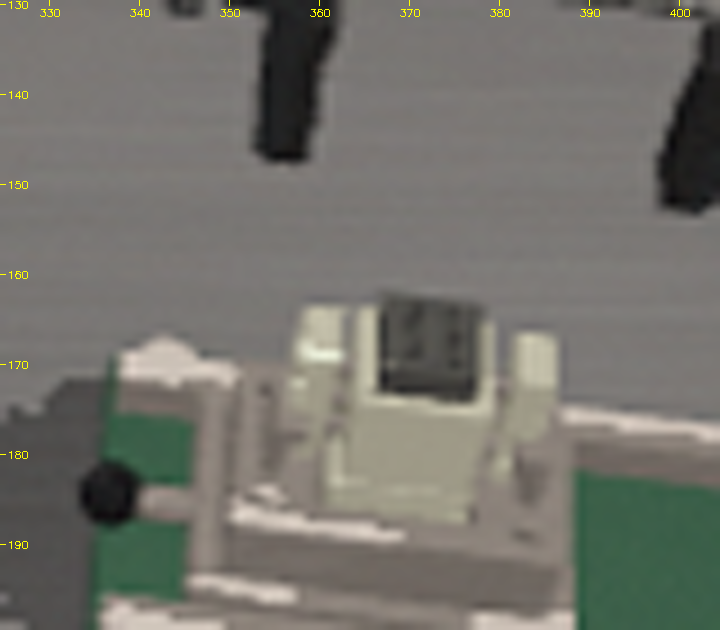

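The pads' outer near corners are at scene (358,169.3) and (386.3,172.6). That matches the locked prediction of (358.4,169.3) and (386.5,172.9), with both tabs out, so I'm handing in.

```bash
python3 -c "
from plant import bot
print(bot.close_job())"
```

```text
the job is handed in; nothing more can be done
None
```

The cassette is out of the holding block and pressed into the die slide's socket. The last picture shows it seated with both tabs out. I handed the job in at about 18 s, and no verdict came back.

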